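# Close sample pots and sort out those with jammed caps

## Robot

A 6-joint arm with a two-finger parallel gripper is mounted at the origin on a cart in front of the work surface, level with it; the furniture and walls round the work are solid. World frame = base frame: x ahead of the robot, y to its left, z up, the work surface at z = 0. Lengths are in m, angles in rad, forces in N, time in s.
With the tool pointing down it reaches from about 0.35 to 0.975 m from the base axis. Payload 4.9 kg.
Tool frame: the origin (TCP) lies midway between the tips of the shut fingers; the grasp point (between the pads) lies 19 mm behind it; z points along the fingers, y is the line along which they close (so a half turn about z gives the same grasp; the last joint's range is limited). The gripper opens to 85 mm and grips with 20 to 120 N. Pads are 22 mm wide; open, the fingers measure 114 mm over their backs; the gripper's body (76 mm by 85 mm) begins 54 mm behind the grasp point. The pads swing forward as they close: fully open they stand 13 mm farther back than shut.
Start: joints at [1.197, 0.053, 1.613, -0, 1.476, -0.119], TCP at [0.158, 0.605, 0.231] pointing down, gripper open.
Joint ranges: [-3.01, 3.01], [-1.01, 2.22], [0.06, 2.58], [-1.02, 4.17], [0.09, 2.62], [-3.14, 3.14]. Speed limits (rad/s): [2.57, 2.57, 3.14, 3.14, 3.14, 3.14].

## Interface

Orientations are given as a unit quaternion [w, x, y, z].
In Python, from plant import state, grab_frame, job_done, cut_out, place_of gives the robot as it stands.
- The arm moves only by the tool jog_arm, never from a script. Its argument "motion" is text: rows parted by semicolons, each of 7 numbers parted by spaces: the opening in per cent of the stroke, from 0 (shut) to 100 (fully open), then the shift along the tool's x, y, z as a fraction of full scale, then the turn, a rotation vector about the tool's x, y, z as a fraction of full scale. A call has exactly 5 rows; each row is the pose to reach, as a shift and turn from the pose commanded when the call began, along the tool's axes at that moment; what a row does not reach only later rows make up. Full scale, the value 1, is 50 cm for a shift and 1.5 rad for a turn. A row lasts 1/8 s, in which the tool goes at most 62.5 mm and 10.7 degrees, less where a joint would pass 70% of its speed; a pose out of reach is approached as far as the arm can. A call with a number of a shift or a turn outside -1 to 1 is refused whole. A call with a gripper value outside its range is refused whole. The fingers move at their own pace and stop on an object; the grip force is fixed at half the most. Time passes only in rows, so rows that repeat a pose let the fingers close, or fill a call up. It gives the time, the measured TCP pose, the force, the opening and the grip force at its end, in the units of the state.
- state(): the state, without advancing time (a new reading comes with each control period).
- grab_frame(name): name is "scene" or "top"; returns a dict with "color" (400x640x3 uint8, red, green, blue), "range_z" (400x640 float32, m along the optical axis (not along the pixel's ray), 0 where there is no reading), "intrinsics" (3x3 intrinsics, pixels), "world_from_camera" (4x4, takes a point from camera to world coordinates). Camera axes: x right, y up, looking along -z (the intrinsics and any distortion apply to the point x, -y, -z); pixel columns grow to the right and rows downward; lengths in m; the calibration is good to about 2 mm. A picture is of the moment at which its call begins.
- job_done(): hands the job in; it is judged then, once.
Trained networks look in the newest picture that a camera, given by its name, has taken for a name from the list of things; names that differ only in an ending like _2 or _b are one class to them, and where a whole thing is asked for, a point or a joint stands for the part that bears it (a point fixed in the world has none). Each returns a list of dicts, best first, with "p" (0 to 1); they miss things now and then, are a little off and sometimes report something else, mostly with a low value. They report only what shows in the picture. A call takes as long as a camera call. They do not tell look-alikes from the thing itself.
- cut_out(camera, thing): "pixels" (400x640 bool, what is visible of it).
- place_of(camera, thing): "at" ([x, y, z] in m, in world coordinates, good to about 4 mm: a listed point, or the origin of a listed thing).
The state is a dict: "time": time; "joint_pos": joint angles; "joint_vel": joint speeds; "joint_efforts": joint torques, N m; "tool_pos": TCP position; "tool_rot": TCP orientation; "contact_force": force on the tool from outside, world axes, zero at the start; "ft_torque": the same for the moment, N m; "gripper_width": opening from 0.0 (shut) to 1.0 (fully open); "grasp_force": force on a finger pad.
Only numpy, scipy, OpenCV 4.12 (cv2) and the standard library are available. Lean on these libraries where they do the work, as an engineer would, in place of code of your own. Each camera call takes 0.05 s, during which the arm holds its last target. There are 200 camera calls.

## Task

Close the four white sample pots by pressing their caps down with a light, firm push: two caps slide fully home and stay down, the other two are jammed and stay up; you can only tell by pressing. Stand the two closed pots in the rectangular steel tray and the two jammed ones in the round steel basin, all upright on the container's floor and let go, without tipping a pot over on the way and without disturbing the tape roll, the bench timer or the marker.

Things in the scene. Friction and masses are not known exactly. Their poses are not given: they have to be found in the camera images.
- pot_a: one of four look-alike loose pots, 0.14 kg: rigid white cylinder 42 mm across and 48 mm high (grip there), aluminium collar to 58 mm, on top a flat white cap 34 mm across whose face stands 74 mm above the foot when open, 66 mm when pushed home. Origin: centre of the foot, z up. A sound cap yields to 3 N and stays down; a jammed one does not move; only pressing tells.
- pot_b: one of four look-alike loose pots, 0.14 kg: rigid white cylinder 42 mm across and 48 mm high (grip there), aluminium collar to 58 mm, on top a flat white cap 34 mm across whose face stands 74 mm above the foot when open, 66 mm when pushed home. Origin: centre of the foot, z up. A sound cap yields to 3 N and stays down; a jammed one does not move; only pressing tells.
- pot_c: one of four look-alike loose pots, 0.14 kg: rigid white cylinder 42 mm across and 48 mm high (grip there), aluminium collar to 58 mm, on top a flat white cap 34 mm across whose face stands 74 mm above the foot when open, 66 mm when pushed home. Origin: centre of the foot, z up. A sound cap yields to 3 N and stays down; a jammed one does not move; only pressing tells.
- pot_d: one of four look-alike loose pots, 0.14 kg: rigid white cylinder 42 mm across and 48 mm high (grip there), aluminium collar to 58 mm, on top a flat white cap 34 mm across whose face stands 74 mm above the foot when open, 66 mm when pushed home. Origin: centre of the foot, z up. A sound cap yields to 3 N and stays down; a jammed one does not move; only pressing tells.
- cap_a (a joint): how far this pot's cap is pushed down, m: 0 open (as all four start), 0.008 fully home; no spring. Two of the four caps are sound (slide at about 3 N), two are jammed and cannot be moved; which is not known.
- cap_b (a joint): how far this pot's cap is pushed down, m: 0 open (as all four start), 0.008 fully home; no spring. Two of the four caps are sound (slide at about 3 N), two are jammed and cannot be moved; which is not known.
- cap_c (a joint): how far this pot's cap is pushed down, m: 0 open (as all four start), 0.008 fully home; no spring. Two of the four caps are sound (slide at about 3 N), two are jammed and cannot be moved; which is not known.
- cap_d (a joint): how far this pot's cap is pushed down, m: 0 open (as all four start), 0.008 fully home; no spring. Two of the four caps are sound (slide at about 3 N), two are jammed and cannot be moved; which is not known.
- tray: rectangular stainless tray, fixed to the bench, 220 mm along its own x, 120 mm along its own y, 23 mm high over the rolled rim, walls 3 mm; inside 214 x 114 mm, floor 3 mm above the bench. Room for three pots in a row along x. Origin: centre of its underside on the bench, z up. For the closed pots.
- basin: round stainless basin, fixed to the bench, 180 mm across and 23 mm high over the rolled rim, walls 3 mm; inside 166 mm across at the floor, which is 3 mm above the bench. Room for three pots in a triangle. Origin: centre of its underside on the bench, z up. For the jammed pots.
- tape: bystander: roll of brown tape lying flat behind the pots, 104 mm across, 25 mm high, loose; origin at the centre of its underside
- bench_timer: bystander: white bench timer standing behind the pots, 34 x 68 x 55 mm high, loose; origin at the centre of its underside
- black_marker: bystander: marker pen with black cap lying at the near edge of the bench, 130 mm long along its own y, 12 mm thick, loose; origin at the centre of its underside
Not all that is in view belongs to the job. What is shaped like the pot_c but yellow is not meant.

How it is judged:
By the outcome, as a careful person would: the job done as asked, in the order asked, and still so for the second after the job is handed in, with the robot touching nothing.
It also fails if it takes over 72 s, if anything falls off the work surface, if the arm or the gripper's body presses on something with over 40 N, if the wrist force passes 120 N, or if a joint passes its speed limit or range.

## Working session

There is one attempt and no reset: what is moved stays moved. The work goes in short steps, Python scripts to look and compute and a tool call to move; the robot and the scene stay as the last step left them, time stands still between calls to the robot, and variables do not carry over. Pictures are saved under pics/ and viewed, at most 10 in all, crops included, and the job is handed in when it is done.

Besides the shell and the picture viewer there is one more tool, called after "Call:" as name(argument=value, ...), one argument or row to a line, values as JSON. jog_arm: Moves the arm, as the interface text tells. Shift numbers are shares of 50 cm and turn numbers shares of 1.5 rad, none past 1 either way. Its arguments: {"type":"object","properties":{"motion":{"type":"string"}},"required":["motion"]}

```bash
mkdir -p pics; ls
python3 - <<'E'
from plant import *
import cv2,numpy as np
np.set_printoptions(precision=4,suppress=True)
s=state();print(s)
for n in("top","scene"):
    f=grab_frame(n);cv2.imwrite(f"pics/{n}0.png",f["color"][:,:,::-1]);print(n,f["world_from_camera"],f["intrinsics"])
    for t in("pot_a","tray","basin","tape","bench_timer","black_marker"):
        print(t,[(round(d["p"],2),np.round(d["at"],3)) for d in place_of(n,t)])
E
```

```text
pics
{'time': 0.0, 'joint_pos': array([ 1.197 ,  0.0534,  1.6143,  0.    ,  1.476 , -0.119 ]), 'joint_vel': array([ 0.0014,  0.001 , -0.0001, -0.0011,  0.0002,  0.0013]), 'joint_efforts': array([  0.0015, -39.3685, -37.0173,  -0.0001,   0.0071,   0.    ]), 'tool_pos': array([0.1573, 0.6042, 0.23  ]), 'tool_rot': array([-0.0003,  0.127 ,  0.9919, -0.001 ]), 'contact_force': array([0.7471, 0.4689, 0.2107]), 'ft_torque': array([-0.0199, -0.0135,  0.0158]), 'grasp_force': 0.0, 'gripper_width': 1.0020379858590114}
top [[-0.0256  0.9818 -0.1883  0.3283]
 [-0.9991 -0.0315 -0.028  -0.028 ]
 [-0.0334  0.1874  0.9817  1.1936]
 [ 0.      0.      0.      1.    ]] [[434.6051   0.     317.2793]
 [  0.     434.6051 198.2506]
 [  0.       0.       1.    ]]
pot_a [(0.73, array([0.446, 0.035, 0.002])), (0.71, array([0.536, 0.02 , 0.001])), (0.64, array([ 0.439, -0.113, -0.   ])), (0.53, array([ 0.543, -0.106, -0.   ])), (0.5, array([ 0.604, -0.168, -0.001]))]
tray []
basin [(0.7, array([ 0.477,  0.282, -0.004]))]
tape [(0.95, array([ 0.703, -0.033,  0.   ]))]
bench_timer [(0.58, array([ 0.7  , -0.178,  0.003]))]
black_marker [(0.59, array([ 0.368, -0.036,  0.001]))]
scene [[ 0.5371  0.5669 -0.6247 -0.2745]
 [-0.8434  0.3745 -0.3853 -0.5303]
 [ 0.0155  0.7338  0.6792  0.9178]
 [ 0.      0.      0.      1.    ]] [[469.5624   0.     315.4745]
 [  0.     469.5624 197.164 ]
 [  0.       0.       1.    ]]
pot_a [(0.78, array([ 0.606, -0.164,  0.004])), (0.74, array([ 0.439, -0.109, -0.001])), (0.73, array([ 0.543, -0.104,  0.002])), (0.61, array([ 0.447,  0.031, -0.   ])), (0.55, array([ 0.535,  0.016, -0.   ]))]
tray [(0.63, array([ 0.463, -0.288,  0.002]))]
basin [(0.4, array([ 0.543, -0.105,  0.001]))]
tape [(0.57, array([ 0.704, -0.033, -0.001]))]
bench_timer []
black_marker [(0.7, array([ 0.37 , -0.035,  0.002]))]
```

View pics/top0.png

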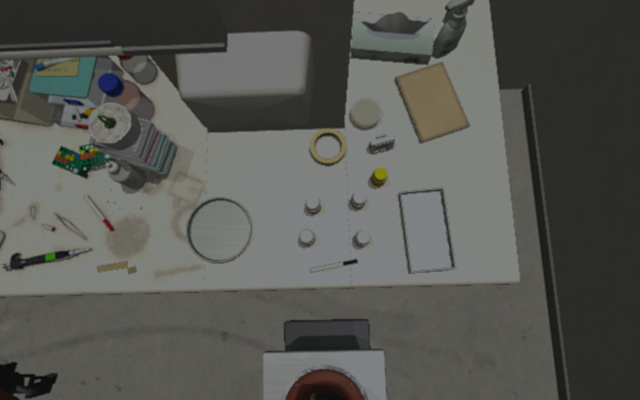

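View pics/scene0.png

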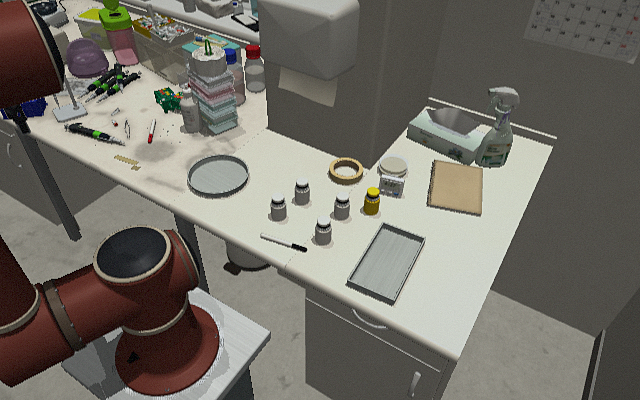

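The four white pots are at top-view pixels (313,205), (307,238), (358,201) and (363,238). The look-alike is the yellow pot at (380,177), and I leave it alone. The basin is at (220,230) and the tray at (427,230). The marker lies in front at (335,265), and the tape and timer are behind.

```bash
cat > h.py <<'E'
from plant import *
import cv2,numpy as np
np.set_printoptions(precision=4,suppress=True)
def cloud(f):
    z=f["range_z"];K=f["intrinsics"];v,u=np.indices(z.shape)
    p=np.stack([(u-K[0,2])/K[0,0]*z,-(v-K[1,2])/K[1,1]*z,-z],-1)
    T=f["world_from_camera"];p=p@T[:3,:3].T+T[:3,3];p[z==0]=np.nan
    return p
def caps(f,xy,zmin=.06,zmax=.085,r=.03):
    p=cloud(f);out=[]
    for x,y in xy:
        m=(np.hypot(p[...,0]-x,p[...,1]-y)<r)&(p[...,2]>zmin)&(p[...,2]<zmax)
        q=p[m];c=(q[:,:2].max(0)+q[:,:2].min(0))/2 if len(q) else np.array([9,9])
        out.append((len(q),q.mean(0) if len(q) else None,c,np.median(f["color"][m],0) if len(q) else None))
    return out
E
python3 - <<'E'
from h import *
P=[(.446,.033),(.536,.018),(.439,-.111),(.543,-.105),(.605,-.166)]
for n in("top","scene"):
    f=grab_frame(n);print(n)
    for o in caps(f,P): print(*o)
    p=cloud(f);z=p[...,2]
    print("bench",np.nanmedian(z[(abs(p[...,0]-.5)<.1)&(abs(p[...,1]+.04)<.1)]))
    for nm,(x,y),r in(("tray",(.465,-.288),.15),("basin",(.477,.282),.11)):
        m=(np.hypot(p[...,0]-x,p[...,1]-y)<r)&(z>.012)&(z<.03)
        q=(p[m][:,:2]*1000).astype(np.float32)
        print(nm,len(q),cv2.minAreaRect(q) if nm=="tray" else (cv2.fitEllipse(cv2.convexHull(q)),cv2.minEnclosingCircle(q)))
    m=(p[...,0]<.42)&(p[...,0]>.33)&(abs(p[...,1]+.036)<.1)&(f["range_z"]>0)&(z>.007)&(z<.02)
    q=p[m][:,:2]*1000;print("marker",len(q),cv2.minAreaRect(q.astype(np.float32)) if len(q) else 0)
    if n=="scene": cv2.imwrite("pics/crop.png",cv2.resize(f["color"][160:260,230:430,::-1],None,fx=4,fy=4))
E
```

```text
top
137 [0.4447 0.0351 0.0734] [0.4448 0.0361] [126. 129. 131.]
132 [0.5318 0.0172 0.0731] [0.5317 0.018 ] [126. 129. 131.]
138 [ 0.4378 -0.1111  0.0732] [ 0.4371 -0.1111] [126. 129. 131.]
138 [ 0.5419 -0.1058  0.0728] [ 0.5428 -0.1056] [126. 129. 131.]
135 [ 0.6034 -0.1642  0.0724] [ 0.6039 -0.1643] [126. 129.  10.]
bench 0.00016698524091807165
tray 479 ((459.05206298828125, -287.87115478515625), (221.4893341064453, 122.50038146972656), 3.939516305923462)
basin 452 (((476.2777099609375, 278.2699279785156), (179.62445068359375, 180.6671142578125), 133.98046875), ((476.439208984375, 278.4630432128906), 90.95248413085938))
marker 182 ((376.3404541015625, -50.396263122558594), (37.374900817871094, 161.39122009277344), 23.269624710083008)
scene
132 [0.4428 0.0292 0.0726] [0.4444 0.0314] [203.  206.  201.5]
123 [0.5304 0.012  0.0723] [0.5344 0.0134] [198. 201. 195.]
148 [ 0.4359 -0.1162  0.073 ] [ 0.4389 -0.1147] [203.5 209.  204. ]
135 [ 0.5401 -0.1109  0.0728] [ 0.5436 -0.1091] [203. 206. 201.]
130 [ 0.602  -0.1697  0.0729] [ 0.6045 -0.1684] [201. 191.  26.]
bench 0.002041228763865033
tray 691 ((459.71954345703125, -290.007568359375), (223.3318328857422, 121.69705963134766), 3.9541561603546143)
basin 493 (((478.00494384765625, 274.9908447265625), (179.29568481445312, 185.0387420654297), 139.06053161621094), ((479.65997314453125, 272.3662109375), 94.5006332397461))
marker 202 ((362.94384765625, -51.03422546386719), (149.64906311035156, 69.43022155761719), 75.04345703125)
```

View pics/crop.png

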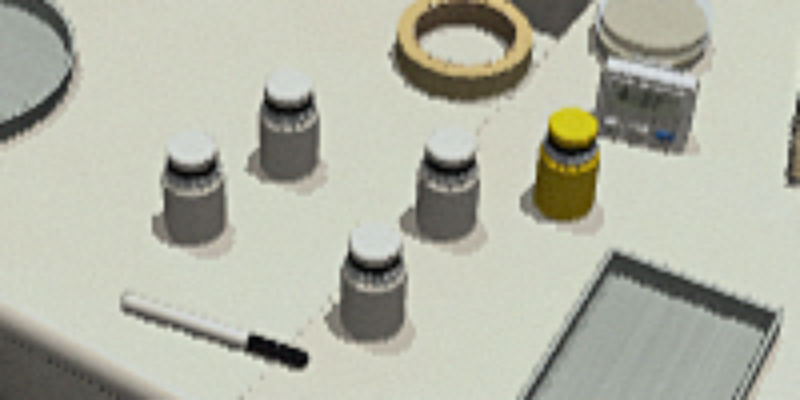

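The crop confirms the choice: four white pots and a yellow look-alike at about (573,170) in the crop, which I'll leave. First I move towards pot 1 at (0.445, 0.034), with the gripper shut and the tool turned square to the world axes.

Call:
jog_arm(
  motion="0 -0.08 -0.09 0.02 0 0 -0.034; 0 -0.16 -0.18 0.04 0 0 -0.068; 0 -0.24 -0.27 0.06 0 0 -0.102; 0 -0.32 -0.36 0.08 0 0 -0.136; 0 -0.395 -0.45 0.1 0 0 -0.17",
)

```text
time: 1.42
tool_pos: [0.2926, 0.3357, 0.1813]
tool_rot: [0.001, -0.001, 1.0, 0.0]
contact_force: [0.4, 0.2, 0.9]
gripper_width: 0.002
grasp_force: 0.0
```

Call:
jog_arm(
  motion="0 -0.05 -0.1 0.02 0 0 0; 0 -0.1 -0.2 0.04 0 0 0; 0 -0.15 -0.3 0.06 0 0 0; 0 -0.2 -0.4 0.08 0 0 0; 0 -0.25 -0.5 0.1 0 0 0",
)

```text
time: 2.05
tool_pos: [0.4178, 0.0856, 0.1315]
tool_rot: [0.001, -0.0, 1.0, 0.0]
contact_force: [0.9, 1.1, -0.5]
gripper_width: 0.001
grasp_force: 0.0
```

Call:
jog_arm(
  motion="0 -0.03 -0.05 0.03 0 0 0; 0 -0.055 -0.106 0.06 0 0 0; 0 -0.055 -0.106 0.09 0 0 0; 0 -0.055 -0.106 0.09 0 0 0; 0 -0.055 -0.106 0.09 0 0 0",
)

```text
time: 2.68
tool_pos: [0.4444, 0.0351, 0.0867]
tool_rot: [0.0, -0.001, 1.0, 0.0]
contact_force: [-1.0, -0.4, -0.1]
gripper_width: -0.001
grasp_force: 0.0
```

Call:
jog_arm(
  motion="0 0 0 0.012 0 0 0; 0 0 0 0.02 0 0 0; 0 0 0 0.024 0 0 0; 0 0 0 0.027 0 0 0; 0 0 0 0.029 0 0 0",
)

```text
time: 3.3
tool_pos: [0.4447, 0.0344, 0.0721]
tool_rot: [0.0, -0.0, 1.0, 0.0]
contact_force: [-1.9, 0.2, 2.9]
gripper_width: 0.003
grasp_force: 1.4
```

Call:
jog_arm(
  motion="0 0 0 0.002 0 0 0; 0 0 0 0.003 0 0 0; 0 0 0 0.004 0 0 0; 0 0 0 0.005 0 0 0; 0 0 0 0.006 0 0 0",
)

```text
time: 3.92
tool_pos: [0.4445, 0.0343, 0.0688]
tool_rot: [0.0, -0.0, 1.0, 0.0]
contact_force: [-0.9, 0.6, 3.3]
gripper_width: -0.007
grasp_force: 1.4
```

Pot 1 is sliding, so I push it home.

Call:
jog_arm(
  motion="0 0 0 0.002 0 0 0; 0 0 0 0.004 0 0 0; 0 0 0 0.005 0 0 0; 0 0 0 0.006 0 0 0; 0 0 0 0.007 0 0 0",
)

```text
time: 4.55
tool_pos: [0.4449, 0.0343, 0.0661]
tool_rot: [0.0, -0.0, 1.0, 0.0]
contact_force: [-4.1, 0.7, 8.9]
gripper_width: 0.004
grasp_force: 4.4
```

Call:
jog_arm(
  motion="0 0 0 0.001 0 0 0; 0 0 0 0.002 0 0 0; 0 0 0 0.002 0 0 0; 0 0 0 0.002 0 0 0; 0 0 0 0.002 0 0 0",
)

```text
time: 5.18
tool_pos: [0.4455, 0.0343, 0.0662]
tool_rot: [0.001, -0.0, 1.0, -0.0]
contact_force: [-3.7, -0.0, 12.6]
gripper_width: -0.001
grasp_force: 5.9
```

Call:
jog_arm(
  motion="0 0 0 -0.03 0 0 0; 0 0 0 -0.06 0 0 0; 0 -0.1 -0.02 -0.06 0 0 0; 0 -0.175 -0.035 -0.045 0 0 0; 0 -0.175 -0.035 -0.04 0 0 0",
)

```text
time: 5.8
tool_pos: [0.5338, 0.0162, 0.0847]
tool_rot: [0.0, 0.0, 1.0, -0.0]
contact_force: [0.1, 0.8, -0.3]
gripper_width: 0.003
grasp_force: 0.0
```

Call:
jog_arm(
  motion="0 0 0 0.012 0 0 0; 0 0 0 0.018 0 0 0; 0 0 0 0.022 0 0 0; 0 0 0 0.025 0 0 0; 0 0 0 0.026 0 0 0",
)

```text
time: 6.42
tool_pos: [0.532, 0.0169, 0.0717]
tool_rot: [0.0, -0.0, 1.0, 0.0]
contact_force: [-1.2, 0.1, 3.2]
gripper_width: -0.002
grasp_force: 1.4
```

Pot 2 is sliding as well, so I push it home.

Call:
jog_arm(
  motion="0 0 0 0.003 0 0 0; 0 0 0 0.006 0 0 0; 0 0 0 0.008 0 0 0; 0 0 0 0.01 0 0 0; 0 0 0 0.012 0 0 0",
)

```text
time: 7.05
tool_pos: [0.5323, 0.0168, 0.0663]
tool_rot: [0.0, -0.0, 1.0, 0.0]
contact_force: [-4.2, 0.8, 10.3]
gripper_width: -0.001
grasp_force: 5.7
```

Call:
jog_arm(
  motion="0 0 0 0.001 0 0 0; 0 0 0 0.002 0 0 0; 0 0 0 0.002 0 0 0; 0 0 0 0.002 0 0 0; 0 0 0 0.002 0 0 0",
)

```text
time: 7.68
tool_pos: [0.533, 0.0168, 0.0665]
tool_rot: [0.001, -0.0, 1.0, -0.0]
contact_force: [-5.0, 0.8, 12.2]
gripper_width: -0.003
grasp_force: 6.2
```

Pots 1 and 2 are home. Next I press pot 4.

Call:
jog_arm(
  motion="0 0 0 -0.03 0 0 0; 0 0 0 -0.06 0 0 0; 0 -0.01 -0.12 -0.06 0 0 0; 0 -0.02 -0.24 -0.05 0 0 0; 0 -0.02 -0.247 -0.04 0 0 0",
)

```text
time: 8.3
tool_pos: [0.5428, -0.1101, 0.0854]
tool_rot: [0.001, 0.002, 1.0, -0.001]
contact_force: [-0.2, 0.7, 0.9]
gripper_width: -0.0
grasp_force: 0.0
```

Call:
jog_arm(
  motion="0 0 0 0.012 0 0 0; 0 0 0 0.018 0 0 0; 0 0 0 0.021 0 0 0; 0 0 0 0.023 0 0 0; 0 0 0 0.026 0 0 0",
)

```text
time: 8.93
tool_pos: [0.5434, -0.106, 0.0743]
tool_rot: [0.001, -0.001, 1.0, -0.0]
contact_force: [-5.0, 2.3, 18.1]
gripper_width: 0.002
grasp_force: 8.7
```

Pot 4 is jammed: it takes 18 N and stays at 74 mm. Next I press pot 3.

Call:
jog_arm(
  motion="0 0 0 -0.04 0 0 0; 0 0.09 0 -0.05 0 0 0; 0 0.18 -0.01 -0.05 0 0 0; 0 0.208 -0.01 -0.04 0 0 0; 0 0.208 -0.01 -0.026 0 0 0",
)

```text
time: 9.55
tool_pos: [0.4382, -0.1116, 0.0846]
tool_rot: [0.001, -0.0, 1.0, -0.0]
contact_force: [1.4, -0.4, 0.5]
gripper_width: -0.003
grasp_force: 0.0
```

Call:
jog_arm(
  motion="0 0 0 0.012 0 0 0; 0 0 0 0.018 0 0 0; 0 0 0 0.021 0 0 0; 0 0 0 0.023 0 0 0; 0 0 0 0.026 0 0 0",
)

```text
time: 10.18
tool_pos: [0.4398, -0.1123, 0.0742]
tool_rot: [0.001, -0.0, 1.0, -0.0]
contact_force: [-5.5, 3.6, 18.9]
gripper_width: -0.002
grasp_force: 9.3
```

Call:
jog_arm(
  motion="0 0 0 -0.06 0 0 0; 75 0 0 -0.12 0 0 0; 75 0.06 0 -0.2 0 0 0; 75 0.06 0.1 -0.2 0 0 0; 75 0.06 0.1 -0.2 0 0 0",
)

```text
time: 10.8
tool_pos: [0.4084, -0.0602, 0.172]
tool_rot: [0.001, -0.002, 1.0, -0.0]
contact_force: [-0.3, -1.5, 0.1]
gripper_width: 0.75
grasp_force: 0.0
```

Run:
```python
from h import *
P=[(.4447,.034),(.532,.0165),(.438,-.112),(.542,-.107)]
for n in("top","scene"):
    f=grab_frame(n);print(n)
    for o in caps(f,P): print(*o[:3])
print(state()['tool_pos'])
```

```text
top
105 [0.4445 0.0384 0.0655] [0.4457 0.0391]
127 [0.5324 0.0172 0.0654] [0.5323 0.0172]
0 None [9 9]
138 [ 0.5419 -0.1057  0.0727] [ 0.5428 -0.1044]
scene
102 [0.4446 0.0313 0.0669] [0.4459 0.0328]
95 [0.5317 0.0132 0.0668] [0.5334 0.0137]
152 [ 0.4359 -0.1166  0.0726] [ 0.4394 -0.1154]
140 [ 0.5402 -0.111   0.0721] [ 0.5418 -0.1102]
[ 0.4081 -0.0616  0.1712]
```

Caps 1 and 2 are at 66 mm and cap 4 is at 73 mm. From the side camera, cap 3 is at 73 mm too. Now I pick pot 3 for the basin.

Call:
jog_arm(
  motion="75 -0.06 -0.1 0.02 0 0 0; 75 -0.06 -0.1 0.1 0 0 0; 75 -0.06 -0.1 0.18 0 0 0; 75 -0.06 -0.1 0.26 0 0 0; 75 -0.06 -0.1 0.314 0 0 0",
)

```text
time: 11.52
tool_pos: [0.4366, -0.1121, 0.0115]
tool_rot: [-0.002, 0.0, 1.0, 0.001]
contact_force: [0.0, -0.3, -0.4]
gripper_width: 0.75
grasp_force: 0.0
```

Call:
jog_arm(
  motion="20 0 0 0 0 0 0; 20 0 0 0 0 0 0; 20 0 0 0 0 0 0; 20 0 0 0 0 0 0; 20 0 0 0 0 0 0",
)

```text
time: 12.15
tool_pos: [0.4384, -0.1118, 0.0149]
tool_rot: [0.0, -0.0, 1.0, -0.0]
contact_force: [-0.5, 0.2, -1.0]
gripper_width: 0.477
grasp_force: 60.5
```

Call:
jog_arm(
  motion="20 0 0 -0.08 0 0 0; 20 0 0 -0.18 0 0 0; 20 0 0.06 -0.22 0 0 0; 20 0 0.16 -0.22 0 0 0; 20 0 0.26 -0.22 0 0 0",
)

```text
time: 12.78
tool_pos: [0.4382, 0.0195, 0.1252]
tool_rot: [0.001, 0.0, 1.0, -0.0]
contact_force: [-0.0, 0.5, -2.0]
gripper_width: 0.472
grasp_force: 61.2
```

Call:
jog_arm(
  motion="20 0 0.11 0 0 0 0; 20 0 0.22 0 0 0 0; 20 0 0.33 0 0 0 0; 20 0 0.44 0 0 0 0; 20 0 0.518 0 0 0 0",
)

```text
time: 13.4
tool_pos: [0.4375, 0.2796, 0.1246]
tool_rot: [0.0, -0.001, 1.0, 0.0]
contact_force: [0.8, -0.1, -1.3]
gripper_width: 0.477
grasp_force: 61.2
```

Call:
jog_arm(
  motion="20 0 0 0.07 0 0 0; 20 0 0 0.14 0 0 0; 20 0 0 0.19 0 0 0; 20 0 0 0.207 0 0 0; 20 0 0 0.212 0 0 0",
)

```text
time: 14.02
tool_pos: [0.4381, 0.2774, 0.0184]
tool_rot: [0.0, -0.0, 1.0, 0.0]
contact_force: [0.4, -0.8, -0.7]
gripper_width: 0.48
grasp_force: 61.2
```

Call:
jog_arm(
  motion="20 0 0 0.001 0 0 0; 65 0 0 0.001 0 0 0; 65 0 0 0.001 0 0 0; 65 0 0 0.001 0 0 0; 65 0 0 0.001 0 0 0",
)

```text
time: 14.65
tool_pos: [0.4381, 0.2774, 0.018]
tool_rot: [0.0, -0.0, 1.0, 0.0]
contact_force: [0.5, -0.5, 0.5]
gripper_width: 0.65
grasp_force: 0.0
```

Call:
jog_arm(
  motion="65 0 0 -0.03 0 0 0; 65 0 0 -0.08 0 0 0; 65 0 0 -0.16 0 0 0; 65 0 0 -0.23 0 0 0; 65 0 -0.1 -0.25 0 0 0",
)

```text
time: 15.28
tool_pos: [0.4401, 0.2291, 0.1478]
tool_rot: [0.004, -0.002, 1.0, 0.001]
contact_force: [0.3, -0.7, -0.1]
gripper_width: 0.655
grasp_force: 0.0
```

Call:
jog_arm(
  motion="65 -0.035 -0.1 0 0 0 0; 65 -0.07 -0.2 0 0 0 0; 65 -0.105 -0.3 0 0 0 0; 65 -0.14 -0.4 0 0 0 0; 65 -0.17 -0.5 0 0 0 0",
)

```text
time: 15.9
tool_pos: [0.5238, -0.0244, 0.1443]
tool_rot: [0.001, -0.0, 1.0, -0.0]
contact_force: [0.3, 0.9, 0.1]
gripper_width: 0.651
grasp_force: 0.0
```

Call:
jog_arm(
  motion="65 -0.02 -0.1 0 0 0 0; 65 -0.038 -0.168 0 0 0 0; 65 -0.038 -0.168 0.08 0 0 0; 65 -0.038 -0.168 0.15 0 0 0; 65 -0.038 -0.168 0.21 0 0 0",
)

```text
time: 16.52
tool_pos: [0.5421, -0.1069, 0.0376]
tool_rot: [0.0, 0.0, 1.0, -0.0]
contact_force: [-0.1, -0.6, -0.4]
gripper_width: 0.648
grasp_force: 0.0
```

Call:
jog_arm(
  motion="65 0 0 0.04 0 0 0; 65 0 0 0.047 0 0 0; 20 0 0 0.047 0 0 0; 20 0 0 0.047 0 0 0; 20 0 0 0.047 0 0 0",
)

```text
time: 17.15
tool_pos: [0.5428, -0.1069, 0.0154]
tool_rot: [0.001, -0.0, 1.0, -0.0]
contact_force: [-0.3, -0.4, 1.1]
gripper_width: 0.476
grasp_force: 60.8
```

Call:
jog_arm(
  motion="20 0 0 -0.08 0 0 0; 20 0 0 -0.18 0 0 0; 20 0 0.06 -0.22 0 0 0; 20 0.01 0.16 -0.22 0 0 0; 20 0.02 0.26 -0.22 0 0 0",
)

```text
time: 17.77
tool_pos: [0.5321, 0.0244, 0.1253]
tool_rot: [0.001, 0.0, 1.0, -0.0]
contact_force: [0.2, 0.0, -2.7]
gripper_width: 0.472
grasp_force: 61.1
```

Call:
jog_arm(
  motion="20 0.01 0.11 0 0 0 0; 20 0.02 0.22 0 0 0 0; 20 0.03 0.33 0 0 0 0; 20 0.032 0.44 0 0 0 0; 20 0.032 0.508 0 0 0 0",
)

```text
time: 18.4
tool_pos: [0.5154, 0.2798, 0.1246]
tool_rot: [0.0, -0.001, 1.0, 0.0]
contact_force: [0.1, -0.1, -2.2]
gripper_width: 0.473
grasp_force: 61.1
```

Call:
jog_arm(
  motion="20 0 0 0.07 0 0 0; 20 0 0 0.14 0 0 0; 20 0 0 0.19 0 0 0; 20 0 0 0.207 0 0 0; 20 0 0 0.212 0 0 0",
)

```text
time: 19.02
tool_pos: [0.5163, 0.2775, 0.0187]
tool_rot: [0.0, -0.0, 1.0, 0.0]
contact_force: [0.2, -0.1, -1.4]
gripper_width: 0.472
grasp_force: 61.2
```

Call:
jog_arm(
  motion="20 0 0 0.001 0 0 0; 65 0 0 0.001 0 0 0; 65 0 0 0.001 0 0 0; 65 0 0 0.001 0 0 0; 65 0 0 0.001 0 0 0",
)

```text
time: 19.65
tool_pos: [0.5161, 0.2774, 0.018]
tool_rot: [0.0, -0.0, 1.0, 0.0]
contact_force: [0.5, 0.5, -0.1]
gripper_width: 0.652
grasp_force: 0.0
```

Call:
jog_arm(
  motion="65 0 0 -0.03 0 0 0; 65 0 0 -0.08 0 0 0; 65 0 0 -0.16 0 0 0; 65 0 0 -0.23 0 0 0; 65 0 -0.1 -0.25 0 0 0",
)

```text
time: 20.27
tool_pos: [0.5181, 0.2292, 0.148]
tool_rot: [0.004, -0.002, 1.0, 0.001]
contact_force: [0.9, -1.3, 0.4]
gripper_width: 0.647
grasp_force: 0.0
```

Call:
jog_arm(
  motion="65 -0.01 -0.1 0 0 0 0; 65 -0.02 -0.2 0 0 0 0; 65 -0.03 -0.3 0 0 0 0; 65 -0.032 -0.39 0 0 0 0; 65 -0.032 -0.42 0.04 0 0 0",
)

```text
time: 20.9
tool_pos: [0.5339, 0.0152, 0.1254]
tool_rot: [0.003, 0.001, 1.0, -0.0]
contact_force: [0.1, 1.1, -0.0]
gripper_width: 0.647
grasp_force: 0.0
```

Call:
jog_arm(
  motion="65 0 0 0.06 0 0 0; 65 0 0 0.12 0 0 0; 65 0 0 0.18 0 0 0; 65 0 0 0.21 0 0 0; 65 0 0 0.217 0 0 0",
)

```text
time: 21.52
tool_pos: [0.5312, 0.0179, 0.0132]
tool_rot: [-0.001, -0.0, 1.0, 0.0]
contact_force: [0.8, 0.6, 0.7]
gripper_width: 0.657
grasp_force: 0.0
```

Call:
jog_arm(
  motion="20 0 0 0 0 0 0; 20 0 0 0 0 0 0; 20 0 0 0 0 0 0; 20 0 0 0 0 0 0; 20 0 0 -0.04 0 0 0",
)

```text
time: 22.15
tool_pos: [0.5303, 0.0175, 0.0328]
tool_rot: [-0.002, -0.0, 1.0, 0.0]
contact_force: [0.6, 0.2, -1.9]
gripper_width: 0.475
grasp_force: 60.7
```

Call:
jog_arm(
  motion="20 0 0 -0.09 0 0 0; 20 0 0 -0.18 0 0 0; 20 0.01 -0.06 -0.18 0 0 0; 20 0.02 -0.16 -0.18 0 0 0; 20 0.03 -0.26 -0.18 0 0 0",
)

```text
time: 22.78
tool_pos: [0.5167, -0.1137, 0.1244]
tool_rot: [0.0, -0.001, 1.0, -0.0]
contact_force: [1.0, 0.3, -1.3]
gripper_width: 0.474
grasp_force: 60.9
```

Call:
jog_arm(
  motion="20 0.01 -0.1 0 0 0 0; 20 0.016 -0.2 0 0 0 0; 20 0.016 -0.3 0 0 0 0; 20 0.016 -0.346 0 0 0 0; 20 0.016 -0.346 0.04 0 0 0",
)

```text
time: 23.4
tool_pos: [0.5102, -0.2875, 0.1056]
tool_rot: [0.002, 0.001, 1.0, -0.001]
contact_force: [0.1, 1.2, -2.6]
gripper_width: 0.477
grasp_force: 61.0
```

Call:
jog_arm(
  motion="20 0 0 0.06 0 0 0; 20 0 0 0.12 0 0 0; 20 0 0 0.16 0 0 0; 20 0 0 0.17 0 0 0; 20 0 0 0.172 0 0 0",
)

```text
time: 24.02
tool_pos: [0.5095, -0.2852, 0.0185]
tool_rot: [0.0, -0.001, 1.0, -0.0]
contact_force: [-0.5, -0.0, -2.3]
gripper_width: 0.472
grasp_force: 61.1
```

Call:
jog_arm(
  motion="20 0 0 0.001 0 0 0; 65 0 0 0.001 0 0 0; 65 0 0 0.001 0 0 0; 65 0 0 0.001 0 0 0; 65 0 0 0.001 0 0 0",
)

```text
time: 24.65
tool_pos: [0.5091, -0.2858, 0.018]
tool_rot: [0.0, -0.0, 1.0, -0.0]
contact_force: [0.2, -0.2, 0.1]
gripper_width: 0.65
grasp_force: 0.0
```

Call:
jog_arm(
  motion="65 0 0 -0.03 0 0 0; 65 0 0 -0.08 0 0 0; 65 0 0 -0.16 0 0 0; 65 0 0 -0.23 0 0 0; 65 0 0.1 -0.25 0 0 0",
)

```text
time: 25.28
tool_pos: [0.5112, -0.2384, 0.1482]
tool_rot: [0.003, 0.002, 1.0, -0.002]
contact_force: [0.8, -0.2, -0.4]
gripper_width: 0.65
grasp_force: 0.0
```

Call:
jog_arm(
  motion="65 0.025 0.11 0 0 0 0; 65 0.05 0.22 0 0 0 0; 65 0.075 0.33 0 0 0 0; 65 0.1 0.44 0 0 0 0; 65 0.129 0.541 0 0 0 0",
)

```text
time: 25.9
tool_pos: [0.4442, 0.0365, 0.1442]
tool_rot: [0.001, -0.0, 1.0, 0.0]
contact_force: [0.4, 0.9, 0.3]
gripper_width: 0.65
grasp_force: 0.0
```

Call:
jog_arm(
  motion="65 0 0 0.05 0 0 0; 65 0 0 0.12 0 0 0; 65 0 0 0.19 0 0 0; 65 0 0 0.245 0 0 0; 65 0 0 0.257 0 0 0",
)

```text
time: 26.52
tool_pos: [0.4433, 0.035, 0.0133]
tool_rot: [-0.001, -0.0, 1.0, 0.0]
contact_force: [0.2, 0.1, 0.1]
gripper_width: 0.648
grasp_force: 0.0
```

Call:
jog_arm(
  motion="20 0 0 0 0 0 0; 20 0 0 0 0 0 0; 20 0 0 0 0 0 0; 20 0 0 0 0 0 0; 20 0 0 -0.04 0 0 0",
)

```text
time: 27.15
tool_pos: [0.4429, 0.0349, 0.0332]
tool_rot: [-0.002, -0.0, 1.0, 0.0]
contact_force: [0.4, -0.2, -1.8]
gripper_width: 0.475
grasp_force: 60.8
```

Call:
jog_arm(
  motion="20 0 0 -0.09 0 0 0; 20 0 0 -0.18 0 0 0; 20 0.01 -0.06 -0.18 0 0 0; 20 0.015 -0.16 -0.18 0 0 0; 20 0.02 -0.26 -0.18 0 0 0",
)

```text
time: 27.78
tool_pos: [0.4344, -0.0963, 0.1247]
tool_rot: [0.001, -0.001, 1.0, -0.0]
contact_force: [1.9, 0.2, -1.7]
gripper_width: 0.477
grasp_force: 60.9
```

Call:
jog_arm(
  motion="20 0.01 -0.11 0 0 0 0; 20 0.02 -0.22 0 0 0 0; 20 0.03 -0.33 0 0 0 0; 20 0.043 -0.393 0 0 0 0; 20 0.043 -0.393 0.04 0 0 0",
)

```text
time: 28.4
tool_pos: [0.4137, -0.2951, 0.1062]
tool_rot: [0.002, 0.002, 1.0, -0.002]
contact_force: [-0.5, 0.9, -2.2]
gripper_width: 0.472
grasp_force: 61.1
```

Call:
jog_arm(
  motion="20 0 0 0.06 0 0 0; 20 0 0 0.12 0 0 0; 20 0 0 0.16 0 0 0; 20 0 0 0.17 0 0 0; 20 0 0 0.172 0 0 0",
)

```text
time: 29.02
tool_pos: [0.4134, -0.2919, 0.0188]
tool_rot: [0.0, -0.0, 1.0, -0.0]
contact_force: [-0.1, 0.2, -1.1]
gripper_width: 0.476
grasp_force: 61.2
```

Call:
jog_arm(
  motion="20 0 0 0.001 0 0 0; 65 0 0 0.001 0 0 0; 65 0 0 0.001 0 0 0; 65 0 0 0.001 0 0 0; 65 0 0 0.001 0 0 0",
)

```text
time: 29.65
tool_pos: [0.4131, -0.2918, 0.018]
tool_rot: [0.0, -0.0, 1.0, -0.0]
contact_force: [0.0, -0.1, -0.3]
gripper_width: 0.653
grasp_force: 0.0
```

Call:
jog_arm(
  motion="65 0 0 -0.03 0 0 0; 65 0 0 -0.08 0 0 0; 65 0 0 -0.16 0 0 0; 65 0 0 -0.25 0 0 0; 65 0 0.1 -0.3 0 0 0",
)

```text
time: 30.28
tool_pos: [0.4144, -0.2439, 0.1727]
tool_rot: [0.003, 0.002, 1.0, -0.002]
contact_force: [0.3, 0.4, -0.2]
gripper_width: 0.651
grasp_force: 0.0
```

Call:
jog_arm(
  motion="65 0 0.1 0 0 0 0; 65 0 0.2 0 0 0 0; 65 0 0.3 0 0 0 0; 65 0 0.4 0 0 0 0; 65 0 0.45 0 0 0 0",
)

```text
time: 30.9
tool_pos: [0.4129, -0.0147, 0.169]
tool_rot: [0.001, -0.001, 1.0, -0.0]
contact_force: [1.0, 0.3, 0.6]
gripper_width: 0.651
grasp_force: 0.0
```

Run:
```python
from h import *
P=[(.413,-.292),(.509,-.286),(.438,.277),(.516,.277),(.605,-.166)]
for n in("top","scene"):
    f=grab_frame(n);print(n);cv2.imwrite(f"pics/{n}1.png",f["color"][:,:,::-1])
    for o in caps(f,P): print(*o[:3])
    for t in("tape","bench_timer","black_marker"):
        print(t,[(round(d["p"],2),np.round(d["at"],3)) for d in place_of(n,t)][:1])
print(state()['tool_pos'])
```

```text
top
145 [ 0.4135 -0.2898  0.0676] [ 0.4142 -0.2907]
142 [ 0.5095 -0.2833  0.0674] [ 0.5095 -0.2837]
157 [0.44   0.2767 0.0752] [0.4403 0.2779]
156 [0.516  0.2769 0.075 ] [0.5173 0.278 ]
133 [ 0.6033 -0.1644  0.0728] [ 0.6035 -0.1638]
tape [(0.71, array([ 0.707, -0.034, -0.   ]))]
bench_timer [(0.89, array([ 0.704, -0.175,  0.001]))]
black_marker [(0.6, array([ 0.704, -0.031, -0.002]))]
scene
168 [ 0.4124 -0.294   0.0687] [ 0.4151 -0.2933]
153 [ 0.5076 -0.288   0.0687] [ 0.5122 -0.2875]
133 [0.439  0.2715 0.0739] [0.4404 0.2749]
122 [0.5154 0.2719 0.0736] [0.519  0.2744]
135 [ 0.6018 -0.1695  0.0725] [ 0.6046 -0.1673]
tape [(0.86, array([ 0.705, -0.034, -0.002]))]
bench_timer [(0.71, array([ 0.371, -0.036,  0.002]))]
black_marker [(0.55, array([ 0.369, -0.034, -0.001]))]
[ 0.4131 -0.0176  0.168 ]
```

View pics/scene1.png

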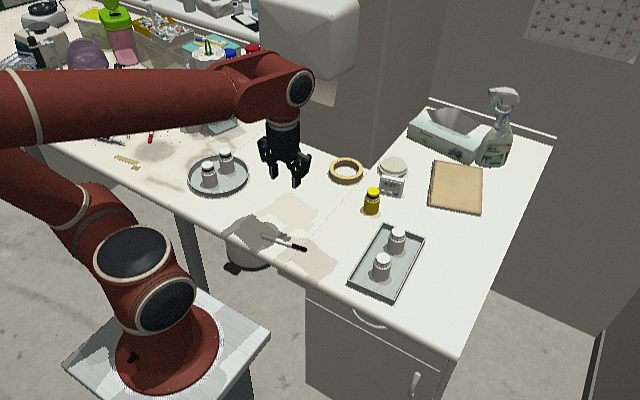

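The picture shows two closed pots upright in the tray at (383,265) and (397,240), and two jammed pots upright in the basin at (208,175) and (226,160). The tape, timer, marker and yellow pot are where they were, and the gripper is clear.

```bash
python3 -c "
from plant import *
print(job_done())"
```

```text
the job is handed in; nothing more can be done
None
```

The job is handed in at about 31 s: the two closed pots stand upright in the tray and the two jammed ones in the basin, with the tape, timer, marker and yellow pot left undisturbed.

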